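# Hang the desk bin back on the slat rail and put the glue stick in it

## Task

The blue bin has come off the desk rail: tip it nose-up to slip its rear lip into the rail's upper groove, in the free stretch between the letter pocket and the yellow ledge, and lower it until it hangs upright, fully seated and flat against the rail. Let go of it, then take the glue stick and set it upright into the hanging bin. Do not drop either of them, and leave the other things on the desk where they are.

Things in the scene. Friction and masses are not known exactly. Their poses are not given: they have to be found in the camera images.
- rail_groove (a point): Mid-length of the rail, on its front face, at the lower edge of the UPPER groove, 135 mm above the desk. Axes: x level into the rail (away from the robot), y left along it, z up. The groove's opening is 16 mm high in a 3 mm skin; behind it a cavity 21 mm deep reaches 15 mm above the opening and 6 mm below it, so a lip can go in and up behind the upper slat.
- rail: Fixed aluminium slat rail, 520 mm long, 27 mm thick, 169 mm high over all, standing on two posts behind it; both grooves run its whole length. The upper slat is 18 mm high and ends at the rail's top. A second, lower groove opens 36 to 52 mm below the upper one's lower edge and is not to be used. Origin: mid-length, at its front face, on the desk; axes as rail_groove.
- pocket_top (a point): Grey letter pocket with papers hanging on the rail (fixed), 90 mm wide, standing out 46 mm, reaching 25 mm above the groove's lower edge. This point: its mid-width, on the rail's front face at the upper groove's lower edge; axes as rail_groove. It hangs left or right of the free stretch of rail.
- ledge_top (a point): Yellow clip ledge hanging on the rail (fixed), 90 mm wide, standing out 46 mm. This point: its mid-width, on the rail's front face at the upper groove's lower edge; axes as rail_groove. It hangs on the other side of the free stretch from the letter pocket; the free stretch is 190 to 270 mm long.
- bin_centre (a point): Centre of the blue bin, 37 mm above its underside, midway in depth and width. Open at the top, 80 mm deep (x), 60 mm wide (y), 74 mm high, walls 3 mm, about 0.14 kg, standing on the desk. Axes: x towards its back (the steel hanger, which goes against the rail), y across, z up. Its flat side walls at y = +-30 mm can be gripped.
- bin_hook (a point): Corner of the bin's hanger: bin_centre + 40 mm x + 33 mm z, same axes. A 4 mm tongue (z 0 to 4) runs back 9 mm; a 3 mm lip at its end (x 6 to 9) stands up to z 22; both 50 mm wide. The lip enters only with the bin tipped front-up 35 to 45 degrees, tip first, in and up; then turn it level. Home, this point is at the groove's lower edge, 0 to 3 mm before the face.
- glue_centre (a point): Loose glue stick, a cylinder 30 mm in diameter (cap 31 mm) and 112 mm tall, white with red band and orange cap, about 0.05 kg, standing upright on the desk. This point: its centre, 56 mm above its foot; z along its axis.
- bin: The same blue bin; origin at the centre of its underside, axes as bin_centre.
- glue: The same glue stick; origin at the centre of its foot.
- stapler: Loose red and black stapler, 135 x 34 x 40 mm, long along x; origin under its centre. Leave alone.
- mouse: Loose black computer mouse, 105 x 58 x 33 mm; origin under its centre. Leave alone.
- tape: Loose amber roll of tape lying flat, 72 mm across, 18 mm high; origin under its centre. Leave alone.
- mug: Loose white mug, 80 mm across, 92 mm tall, handle at its +y; origin under its centre. Leave alone.
- sweets: Loose red jar with a white cap, 72 mm across, 75 mm tall; origin under its centre. Leave alone.
- phone: Loose black phone lying flat, 150 x 72 x 9 mm, long along x; origin under its centre. Leave alone.
- notes: Loose yellow block of sticky notes, 76 x 76 x 22 mm; origin under its centre. Leave alone.
There are look-alikes about, which are no part of the job. Leave any purple look-alike of the glue alone. There is more than one size of the bin; the job needs the smaller.

How it is judged:
On the way:
1. the empty bin hangs seated in the upper groove, between the pocket and the ledge, and is let go (x of bin_hook in the frame of rail_groove between -0.006 and 0.003 m and z of bin_hook in the frame of rail_groove between -0.003 and 0.004 m and angle between bin_centre's own z axis and vertical below 0.1 rad and angle between the x axis of bin_hook and the x axis of rail_groove, either way round below 0.1 rad and distance between bin_hook and pocket_top below 0.3 m and distance between bin_hook and ledge_top below 0.3 m and contact force between the fingers and bin below 0.1 N and linear speed of bin below 0.03 m/s), for 0.3 s.
At the end, for the whole second after the job is handed in: Bin in the upper groove between pocket and ledge: hook corner -6 to +3 mm from the front face, -3 to +4 mm from the groove's lower edge, upright and square within 0.1 rad; glue stick in it, within 0.75 rad of upright, its foot within 8 mm of the inside floor; both released, at rest (all of step 1 and x of glue_centre in the frame of bin_centre between -0.035 and 0.035 m and y of glue_centre in the frame of bin_centre between -0.027 and 0.027 m and z of glue_centre in the frame of bin_centre below 0.03 m and angle between glue_centre's own z axis and vertical below 0.75 rad and contact force between the fingers and glue below 0.1 N and linear speed of glue below 0.03 m/s); the robot touches nothing.
It fails at once if another thing on the desk is shifted more than 40 mm (distance of any of stapler, mouse, tape, mug, sweets, phone, notes from where it was at the start of the episode above 0.04 m).
It fails at once if the bin is dropped (falls faster than 0.9 m/s, about 40 mm, out of the fingers) (linear speed of bin above 0.9 m/s and contact force between the fingers and bin below 0.1 N).
It fails at once if the glue stick is dropped (falls faster than 0.9 m/s, about 40 mm, out of the fingers) (linear speed of glue above 0.9 m/s and contact force between the fingers and glue below 0.1 N).
It also fails if it takes over 72 s, if anything falls off the work surface, if the arm or the gripper's body presses on something with over 40 N, if the wrist force passes 120 N, or if a joint passes its speed limit or range.

## Robot

A 6-joint arm with a two-finger parallel gripper is mounted at the origin on the work surface. World frame = base frame: x ahead of the robot, y to its left, z up, the work surface at z = 0. Lengths are in m, angles in rad, forces in N, time in s.
With the tool pointing down it reaches from about 0.3 to 0.775 m from the base axis. Payload 14.6 kg.
Tool frame: the origin (TCP) lies midway between the tips of the shut fingers; the grasp point (between the pads) lies 19 mm behind it (ctrl.tcp_to_grasp is the z of the grasp point in the tool frame, in m); z points along the fingers, y is the line along which they close (so a half turn about z gives the same grasp; the last joint's range is limited). The gripper opens to 94 mm and grips with 3 to 60 N. Pads are 16 mm wide; open, the fingers measure 119 mm over their backs; the gripper's body (75 mm by 177 mm) begins 78 mm behind the grasp point.
Start: joints at [-1.289, 0.3, 1.521, -0, 1.321, -0.067], TCP at [0.188, -0.517, 0.205] pointing down, gripper open.
Joint ranges: [-3.03, 3.03], [-0.79, 2.21], [0.23, 2.52], [-1.04, 4.18], [0, 3.07], [-2.55, 2.55]. Speed limits (rad/s): [2.22, 2.22, 2.57, 3.14, 3.14, 3.14].

## Interface

Orientations are given as [roll, pitch, yaw] about the fixed x, y, z axes, in that order (R = Rz(yaw) Ry(pitch) Rx(roll)).
In Python, from station import monitor, camera, ctrl gives the robot as it stands.
- The arm moves only by the tool apply_moves, never from a script. Its argument "plan" is one flat list of numbers, 4 for each row, row after row: the shift along the tool's x, y, z in mm, then the turn about the tool's z in rad. In form: [dx, dy, dz, spin, dx, dy, dz, spin, ...]. A call has 1 to 20 rows; each row shifts and turns the commanded pose from where the row before left it, along the tool's axes as they then stand; what a row does not reach is not made up. A row lasts 1/10 s, in which the tool goes at most 50 mm and 8.59 degrees, less where a joint would pass 70% of its speed; a pose out of reach is approached as far as the arm can. A call is refused whole if a number of a shift passes 50 or a number of a turn 0.15, either way. A call with a gripper value outside its range is refused whole. "hand" is the gripper command: -1 is shut, 1 is fully open, values between are in proportion, set as the call begins (left out, the last holds). The fingers move at their own pace and stop on an object; "squeeze" is the grip in N (left out, the last holds). Time passes only in rows, so rows that do not move let the fingers close. It gives the time, the measured TCP pose, the force, the opening and the grip force at its end, in the units of the state.
- monitor.get_obs(): the state, without advancing time (a new reading comes with each control period).
- camera(name): name is "side" or "top" or "wrist"; returns a dict with "image" (420x560x3 uint8, red, green, blue), "range_z" (420x560 float32, m along the optical axis (not along the pixel's ray), 0 where there is no reading), "mtx" (3x3 intrinsics, pixels), "rvec" (rotation vector, rad) and "tvec" (3), from world to camera coordinates, as OpenCV has them. Camera axes: x right, y down, z forward; pixel columns grow to the right and rows downward; lengths in m; the calibration is good to about 2 mm. A picture is of the moment at which its call begins.
- ctrl.hand_in(): hands the job in; it is judged then, once.
The state is a dict: "time_s": time; "qpos": joint angles; "joint_vel": joint speeds; "tau": joint torques, N m; "ee_pos": TCP position; "eef_rot": TCP orientation; "force": force on the tool from outside, world axes, zero at the start; "moment": the same for the moment, N m; "grip_width": finger opening in m; "grip_force": force on a finger pad.
Only numpy, scipy, OpenCV 4.12 (cv2) and the standard library are available. Lean on these libraries where they do the work, as an engineer would, in place of code of your own. Each camera call takes 0.05 s, during which the arm holds its last target. There are 200 camera calls.

## Working session

There is one attempt and no reset: what is moved stays moved. The work goes in short steps, Python scripts to look and compute and a tool call to move; the robot and the scene stay as the last step left them, time stands still between calls to the robot, and variables do not carry over. Pictures are saved under pics/ and viewed, at most 12 in all, crops included, and the job is handed in when it is done.

Besides the shell and the picture viewer there is one more tool, called after "Request:" as name(argument=value, ...) on one line, values as JSON. apply_moves: Moves the arm, as the interface text tells. Its arguments: {"type":"object","properties":{"plan":{"type":"array","items":{"type":"number"}},"hand":{"type":"number"},"squeeze":{"type":"number"}},"required":["plan"]}

```bash
mkdir -p pics; cat > h.py <<'E'
import numpy as np, cv2
from station import monitor, camera, ctrl
def snap(n,fn=None):
    c=camera(n)
    if fn: cv2.imwrite('pics/'+fn,c['image'][:,:,::-1])
    np.savez('/tmp/'+n+'.npz',**c); return c
def cloud(c):
    z=c['range_z']; h,w=z.shape; u,v=np.meshgrid(np.arange(w),np.arange(h)); K=c['mtx']
    p=np.stack([(u-K[0,2])/K[0,0]*z,(v-K[1,2])/K[1,1]*z,z],-1)
    R=cv2.Rodrigues(np.array(c['rvec'],float))[0]
    W=(p-np.array(c['tvec']).ravel())@R
    W[z==0]=np.nan; return W
E
python3 - <<'E'
from h import *
a=snap('top','top0.png');b=snap('side','side0.png')
for c in(a,b):
    R=cv2.Rodrigues(np.array(c['rvec'],float))[0];print(-R.T@np.array(c['tvec']).ravel(),R[2])
print(monitor.get_obs(),ctrl.tcp_to_grasp)
E
```

```text
[0.18666532 0.00407928 1.75413981] [ 0.19318386 -0.00323441 -0.98115724]
[0.45687834 0.66288398 0.79299812] [ 0.06405707 -0.70948628 -0.70180191]
{'time_s': 0.1, 'qpos': array([-1.28861778e+00,  3.00387932e-01,  1.52154134e+00,  7.37488260e-06,
        1.32070516e+00, -6.65901732e-02]), 'joint_vel': array([ 0.00037756,  0.00038191, -0.00019262,  0.0011852 , -0.00061034,
       -0.00191269]), 'tau': array([ 1.71138665e-03, -5.32650125e+01, -3.53283119e+01,  7.10358960e-02,
        2.34954699e-02, -4.19109040e-05]), 'ee_pos': array([ 0.18789289, -0.51664815,  0.20494876]), 'eef_rot': array([-3.14055366e+00, -7.64486282e-05,  3.48766848e-01]), 'force': array([ 0.190171  , -0.0299815 ,  0.04065718]), 'moment': array([ 0.04108684,  0.01524424, -0.03753744]), 'grip_force': 0.0, 'grip_width': 0.09371998480575212} -0.0188
```

View pics/top0.png

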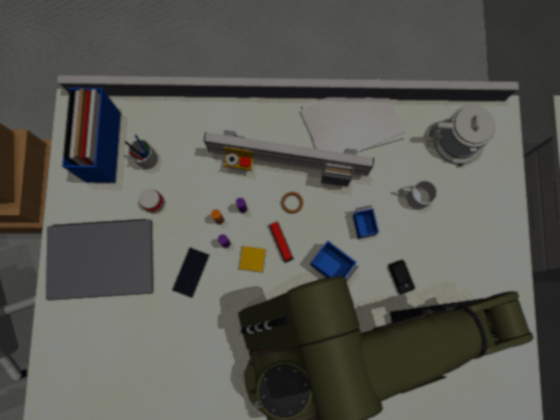

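View pics/side0.png

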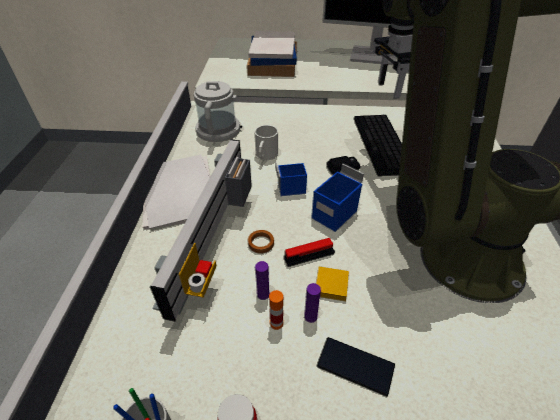

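Top view: orange-capped glue at (217,216), with purple look-alikes at (241,205) and (224,241). There are two blue bins: the smaller at (365,222) and the larger at (333,262). The pocket is at (337,173) and the ledge at (238,160). I choose the smaller bin and the orange-capped stick, and check with a crop plus point cloud.

```bash
cat > m.py <<'E'
from h import *
T=dict(np.load('/tmp/top.npz'));S=dict(np.load('/tmp/side.npz'))
a=cv2.resize(T['image'][195:250,335:395],None,fx=8,fy=8,interpolation=cv2.INTER_CUBIC)[:, :400]
b=cv2.resize(S['image'][140:340,230:360],None,fx=3,fy=3,interpolation=cv2.INTER_CUBIC)[:440*2]
o=np.zeros((600,790,3),np.uint8);o[:440,:400]=a[:440];o[:600,400:790]=b[:600,:390]
cv2.imwrite('pics/crop.png',o[:,:,::-1])
print(T['mtx'][0,0],S['mtx'][0,0])
def cols(c):
    hsv=cv2.cvtColor(c['image'],cv2.COLOR_RGB2HSV);return hsv
def st(n,P):
    P=P[np.isfinite(P).all(-1)]
    print(n,len(P),'min',np.nanpercentile(P,2,axis=0).round(3),'max',np.nanpercentile(P,98,axis=0).round(3),'med',np.median(P,0).round(3))
for n,c in(('T',T),('S',S)):
    W=cloud(c);h=cols(c)
    np.save('/tmp/W'+n,W)
    if n=='T': boxb=(slice(203,242),slice(348,384));boxg=(slice(206,226),slice(208,226))
    else: boxb=(slice(155,200),slice(270,312));boxg=(slice(285,332),slice(266,288))
    m=(h[...,0]>100)&(h[...,0]<125)&(h[...,1]>150)
    P=W[boxb][m[boxb]];st(n+'bin',P)
    Q=P[(P[:,2]>.060)&(P[:,2]<.085)]
    r=cv2.minAreaRect((Q[:,:2]*1000).astype(np.float32));print(r)
    print(cv2.boxPoints(r))
    m=(h[...,0]<18)&(h[...,1]>150)
    P=W[boxg][m[boxg]];P=P[P[:,2]>.02];st(n+'glue',P);
    print('top',np.median(P[P[:,2]>.105],0))
    # rail top
    m=(W[...,2]>.155)&(W[...,2]<.180)&(W[...,0]>.35)&(W[...,0]<.85)&(abs(W[...,1])<.45)
    P=W[m];st(n+'rail',P)
    r=cv2.minAreaRect((P[:,:2]*1000).astype(np.float32));print(r,cv2.boxPoints(r).tolist())
E
python3 m.py
```

```text
540.259878697783 380.707327648823
Tbin 468 min [ 0.44  -0.289 -0.004] max [ 0.522 -0.223  0.077] med [ 0.487 -0.26   0.009]
((478.2697448730469, -252.10116577148438), (78.4232177734375, 51.318634033203125), 11.623764991760254)
[[ 434.69235 -234.86859]
 [ 445.03226 -285.13477]
 [ 521.84717 -269.33374]
 [ 511.50723 -219.06757]]
Tglue 79 min [0.479 0.202 0.044] max [0.505 0.228 0.122] med [0.49  0.215 0.111]
top [0.49210612 0.21505564 0.11127884]
Trail 1801 min [ 0.639 -0.255  0.156] max [0.733 0.245 0.176] med [ 0.685 -0.014  0.168]
((689.511474609375, 86.818359375), (712.832275390625, 98.92619323730469), 84.47943878173828) [[605.9895629882812, -263.1861572265625], [704.4568481445312, -272.703125], [773.0333862304688, 436.8228759765625], [674.5661010742188, 446.33984375]]
Sbin 751 min [ 0.441 -0.289  0.007] max [ 0.517 -0.217  0.076] med [ 0.48  -0.23   0.049]
((483.320556640625, -252.37657165527344), (78.9110107421875, 65.71104431152344), 12.444733619689941)
[[ 437.7118  -228.7956 ]
 [ 451.87238 -292.9627 ]
 [ 528.9293  -275.95755]
 [ 514.76874 -211.79044]]
Sglue 302 min [0.482 0.208 0.028] max [0.507 0.235 0.115] med [0.494 0.23  0.108]
top [0.495569   0.22248665 0.11312733]
Srail 2487 min [ 0.643 -0.244  0.156] max [0.743 0.258 0.172] med [0.698 0.081 0.17 ]
((692.5909423828125, 90.07720947265625), (716.6649780273438, 100.72129821777344), 84.83565521240234) [[610.1802368164062, -262.2675476074219], [710.4926147460938, -271.3337707519531], [775.0016479492188, 442.4219665527344], [674.6892700195312, 451.4881896972656]]
```

View pics/crop.png

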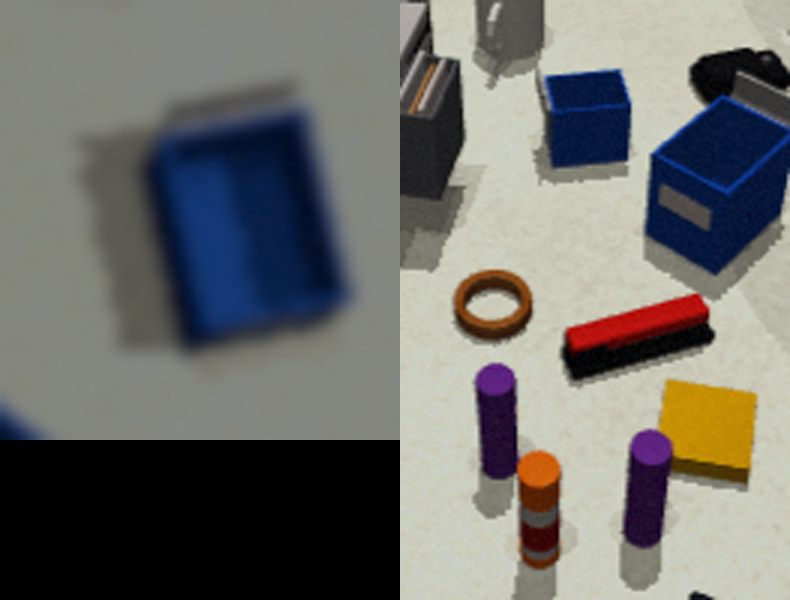

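The crop confirms the smaller bin (hanger on its far side, +x) and the orange-capped stick with red band. Next I measure the rail, pocket and ledge, and plan the lip's path through the groove.

```bash
cat > r.py <<'E'
from h import *
for n in 'TS':
    W=np.load(f'/tmp/W{n}.npy').reshape(-1,3);W=W[np.isfinite(W).all(1)]
    p0=np.array([.686,-.005]);t=-.184
    for k in range(6):
        ex=np.array([np.cos(t),np.sin(t)]);ey=np.array([-ex[1],ex[0]])
        X=(W[:,:2]-p0)@ex;Y=(W[:,:2]-p0)@ey
        m=(abs(X)<.022)&(abs(Y)<.27)&(abs(W[:,2]-.169)<.005)
        # centre line fit via binned mid of edges
        ys,mid=[],[]
        for y in np.arange(-.24,.24,.02):
            q=m&(abs(Y-y)<.01)
            if q.sum()>5: a,b=np.percentile(X[q],[3,97]);ys.append(y);mid.append((a+b)/2)
        s,c=np.polyfit(ys,mid,1); t-=np.arctan(s); p0=p0+c*ex
    print(n,'yaw',t,'line pt',p0,'thick',np.ptp(np.percentile(X[m],[2,98])),'Yends',np.percentile(Y[m],[.5,99.5]),'z',np.median(W[m,2]))
    f=(abs(Y)<.25)&(X<-.005)&(X>-.03)&(W[:,2]>.03)&(W[:,2]<.16)
    print(' face X med',np.median(X[f]), f.sum())
    g=(X<-.03)&(X>-.065)&(W[:,2]>.09)&(W[:,2]<.17)&(abs(Y)<.26)
    for sgn in(-1,1):
        q=g&(Y*sgn>0); print('  hung',sgn,np.percentile(Y[q],[2,98]),np.percentile(X[q],[2,98]),np.percentile(W[q,2],[5,95]),q.sum())
E
python3 r.py
cat > p.py <<'E'
import numpy as np
# lip clearance; bin parts in hook frame, rail solids (x0,x1,z0,z1)
def line(a,b,n=40): return np.linspace(a,b,n)
P=np.vstack([line((0,0),(9,0)),line((9,0),(9,22)),line((9,22),(6,22)),line((6,22),(6,4)),line((6,4),(0,4)),line((0,4),(-20,4)),line((0,0),(0,-70),80)])
S=[(0,3,16,34),(0,27,-36,0)] ; S=[(0,3,16,34),(0,3,-36,0),(24,27,-36,34),(3,24,31,34),(3,24,-36,-6)]
def clr(hx,hz,th):
    c,s=np.cos(th),np.sin(th); x=hx+P[:,0]*c+P[:,1]*s; z=hz-P[:,0]*s+P[:,1]*c
    d=1e9
    for a,b,e,f in S:
        dx=np.maximum(np.maximum(a-x,x-b),0);dz=np.maximum(np.maximum(e-z,z-f),0)
        o=np.hypot(dx,dz);i=np.minimum(np.minimum(x-a,b-x),np.minimum(z-e,f-z))
        d=min(d,np.where(i>0,-i,o).min())
    return d
for deg in(35,40,45):
    th=np.radians(deg);print(deg)
    for hx in range(-24,3,3):
        v=[(round(clr(hx,hz,th),1),hz) for hz in np.arange(-20,20,.5)]
        b=max(v);ok=[z for c,z in v if c>0.4];print(hx,'best hz',b[1],'clr',b[0],'range',(min(ok),max(ok)) if ok else None)
for deg in(30,20,10,0):
    th=np.radians(deg);print(deg,max((round(clr(hx,hz,th),1),hx,hz) for hx in np.arange(-6,4,.5) for hz in np.arange(-2,10,.5)))
E
python3 p.py
```

```text
T yaw -0.14228814656945188 line pt [ 0.68756136 -0.00528008] thick 0.02795413866521934 Yends [-0.26098909  0.25921256] z 0.16895600071541697
 face X med -0.01308138622352417 1549
  hung -1 [-0.20494983 -0.11743331] [-0.0605386  -0.03315591] [0.09829997 0.15346323] 370
  hung 1 [0.11736734 0.19100563] [-0.05913769 -0.03117428] [0.09042048 0.09898216] 79
S yaw -0.1420998242796234 line pt [ 0.68877836 -0.00550136] thick 0.027074242723246364 Yends [-0.25597107  0.26539333] z 0.17006701109459169
 face X med -0.013100571690544169 2624
  hung -1 [-0.20119492 -0.11126081] [-0.05958484 -0.0319242 ] [0.09537813 0.15244106] 519
  hung 1 [0.12444251 0.1960328 ] [-0.05493474 -0.03095072] [0.09024088 0.09685068] 163
35
-24 best hz -4.0 clr 8.1 range (np.float64(-20.0), np.float64(19.5))
-21 best hz -3.5 clr 6.0 range (np.float64(-20.0), np.float64(19.5))
-18 best hz -3.0 clr 4.0 range (np.float64(-9.0), np.float64(1.0))
-15 best hz -1.0 clr 2.4 range (np.float64(-5.0), np.float64(0.5))
-12 best hz 2.0 clr 1.7 range (np.float64(-0.5), np.float64(4.0))
-9 best hz 6.0 clr 1.8 range (np.float64(4.0), 
[... 925 characters left out ...]
.5), np.float64(5.0))
-18 best hz 0.5 clr 4.1 range (np.float64(-4.5), np.float64(4.0))
-15 best hz 2.0 clr 3.0 range (np.float64(-1.5), np.float64(5.5))
-12 best hz 5.0 clr 3.0 range (np.float64(1.5), np.float64(8.5))
-9 best hz 8.0 clr 3.0 range (np.float64(4.5), np.float64(11.5))
-6 best hz 10.0 clr 3.6 range (np.float64(7.0), np.float64(14.5))
-3 best hz 9.5 clr 2.7 range (np.float64(7.0), np.float64(12.5))
0 best hz 7.0 clr 2.1 range (np.float64(4.0), np.float64(9.5))
30 (np.float64(4.2), np.float64(-2.5), np.float64(8.0))
20 (np.float64(4.3), np.float64(-2.0), np.float64(7.0))
10 (np.float64(2.9), np.float64(-2.0), np.float64(5.5))
0 (np.float64(1.5), np.float64(-1.5), np.float64(7.5))
```

Request:
apply_moves(plan=[20,-9,0,0,40,-17.5,0,0,40,-17.5,0,0,40,-17.5,0,0,40,-17.5,0,0,40,-17.5,0,0,40,-17.5,0,0,40,-17.5,0,0,30,-13,0,0,11.6,-5.8,0,0.07,0,0,0,0.07,0,0,0,0,0,0,0,0], hand=1)

```text
time_s: 1.4
ee_pos: [0.4574, -0.259, 0.2052]
eef_rot: [-3.141, 0.0, 0.211]
force: [-0.4, 0.2, -0.6]
grip_width: 0.0941
grip_force: 0.0
```

```bash
cat > w.py <<'E'
from h import *
c=snap('wrist','wrist1.png')
W=cloud(c);h=cv2.cvtColor(c['image'],cv2.COLOR_RGB2HSV)
m=(h[...,0]>100)&(h[...,0]<128)&(h[...,1]>130)&np.isfinite(W).all(-1)
P=W[m];print(len(P))
n,l,s,ce=cv2.connectedComponentsWithStats((m&(abs(W[...,2]-.072)<.006)).astype(np.uint8),connectivity=8)
for i in range(1,n):
    if s[i,4]>150:
        Q=W[l==i];r=cv2.minAreaRect((Q[:,:2]*1000).astype(np.float32));print(s[i],r,cv2.boxPoints(r).round().tolist(),np.median(Q[:,2]))
T=np.load('/tmp/WT.npy')[235:290,305:360];print('bigbin zmax',np.nanpercentile(T[...,2],[90,95,98,99.5]))
E
python3 w.py
```

```text
6377
[254 141  56  73 297] ((483.5242614746094, -253.81637573242188), (77.34101104736328, 58.1509895324707), 12.229456901550293) [[440.0, -234.0], [452.0, -290.0], [527.0, -274.0], [515.0, -217.0]] 0.07336397294474399
[108 247  36  41 301] ((342.7098693847656, -97.93191528320312), (51.097721099853516, 20.272171020507812), 28.61124610900879) [[315.0, -101.0], [325.0, -119.0], [370.0, -95.0], [360.0, -77.0]] 0.07202189687624078
bigbin zmax [0.67887727 0.68869509 0.6922422  0.69453823]
```

View pics/wrist1.png

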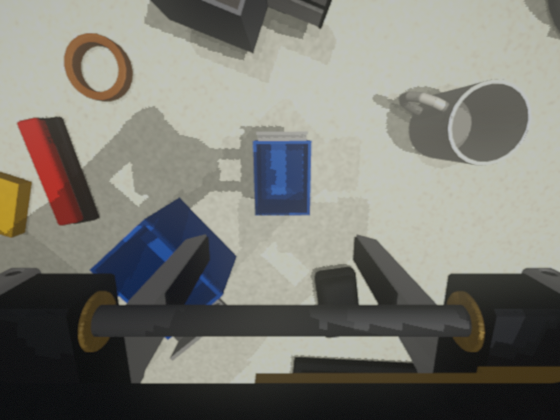

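Wrist view: small bin at (282,178), hanger at its top edge, square to the fingers. The big bin's nearest corner is at (237,258), close to the left finger. I check the clearance.

```bash
python3 - <<'E'
from h import *
c=dict(np.load('/tmp/wrist.npz'));W=cloud(c);S=np.load('/tmp/WS.npy')
for n,Q in(('w',W[190:330,85:240].reshape(-1,3)),('s',S[160:230,308:366].reshape(-1,3))):
    Q=Q[np.isfinite(Q).all(1)&(Q[:,2]>.015)&(Q[:,2]<.16)&(Q[:,1]>-.21)]
    d=Q[:,:2]-np.array([.460,-.2589]);X=d@[.977,.212];Y=d@[-.212,.977]
    print(n,'z',np.percentile(Q[:,2],[50,90,98,99.8]))
    for w in((-.011,.011),(-.04,.04)):
        m=(X>w[0])&(X<w[1])&(Y>.035);print(w,m.sum(),Y[m].min() if m.any() else None, np.percentile(Q[m,2],[5,95]) if m.any() else None)
E
```

```text
w z [0.06974357 0.1033252  0.10442401 0.10510028]
(-0.011, 0.011) 1 0.13696775137549963 [0.09973696 0.09973696]
(-0.04, 0.04) 1566 0.11172596712563566 [0.02301896 0.10416414]
s z [0.07561888 0.10692623 0.12662527 0.13233868]
(-0.011, 0.011) 0 None None
(-0.04, 0.04) 374 0.11243016958167097 [0.02120297 0.10591828]
```

Request:
apply_moves(plan=[2.6,0,20,0,0,0,40,0,0,0,40,0,0,0,40,0,0,0,25,0,0,0,12,0,0,0,0,0,0,0,0,0], hand=1)

```text
time_s: 2.25
ee_pos: [0.4607, -0.2589, 0.0296]
eef_rot: [3.141, -0.001, 0.209]
force: [-0.2, -0.2, 1.2]
grip_width: 0.0938
grip_force: 0.0
```

Request:
apply_moves(plan=[0,0,0,0,0,0,0,0,0,0,0,0,0,0,0,0,0,0,0,0,0,0,0,0,0,0,0,0,0,0,0,0], hand=-1, squeeze=4)

```text
time_s: 3.05
ee_pos: [0.4603, -0.2584, 0.0287]
eef_rot: [3.141, -0.0, 0.209]
force: [-1.1, 0.1, 4.9]
grip_width: 0.0599
grip_force: 4.0
```

Request:
apply_moves(plan=[4.4,0,-5.4,0,4.8,0,-5,0,5.3,0,-4.5,0,5.6,0,-4.1,0,6,0,-3.6,0,6.2,0,-3,0,6.5,0,-2.5,0,6.7,0,-1.9,0,0,0,0,0,0,0,0,0])

```text
time_s: 4.05
ee_pos: [0.5046, -0.2488, 0.0582]
eef_rot: [-3.141, 0.0, 0.209]
force: [0.3, -0.1, -1.3]
grip_width: 0.0601
grip_force: 4.0
```

```bash
python3 - <<'E'
from h import *
c=snap('side');cv2.imwrite('pics/tip.png',cv2.resize(c['image'][110:230,220:380],None,fx=5,fy=5,interpolation=cv2.INTER_CUBIC)[:,:,::-1])
E
```

```text
(no output)
```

View pics/tip.png

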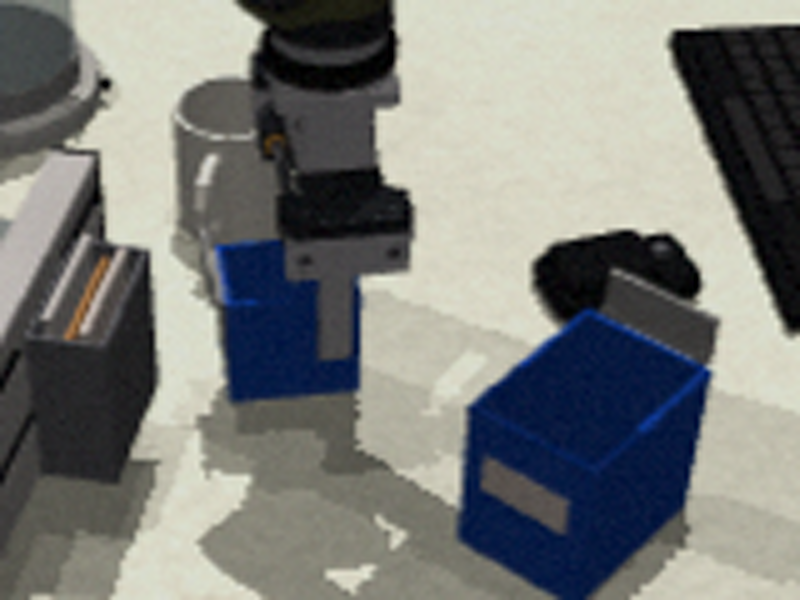

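The bin was lifted level: the pads hold it against pivoting. I'll lever it instead, pressing its lower back against the rail's top front edge so it pivots nose-up in a light grip. First I carry it there with a firmer grip.

Request:
apply_moves(plan=[0,0,0,0,0,0,-15,0,0,0,-35,0,0,0,-40,0.117,0,0,-40,0.117,0,0,-25,0.117,0,0,-7,0,5,-25,0,0,10,-40,0,0,10,-50,0,0,10,-50,0,0,10,-50,0,0,5,-35,0,0,0,-17,0,0,0,0,17,0,0,0,17.5,0,0,0,0,0,0,0,0,0], squeeze=15)

```text
time_s: 5.9
ee_pos: [0.5908, 0.005, 0.1861]
eef_rot: [3.142, 0.001, -0.141]
force: [0.4, 0.0, -2.0]
grip_width: 0.0599
grip_force: 15.0
```

```bash
cat > v.py <<'E'
from h import *
import sys
c=snap('side');W=cloud(c);o=monitor.get_obs();print(o['ee_pos'],o['eef_rot'])
h=cv2.cvtColor(c['image'],cv2.COLOR_RGB2HSV)
F=np.array([.675,-.0035]);ex=np.array([np.cos(-.142),np.sin(-.142)]);ey=np.array([-ex[1],ex[0]])
X=((W[...,:2]-F)@ex);Y=((W[...,:2]-F)@ey);Z=W[...,2]
m=(h[...,0]>100)&(h[...,0]<128)&(h[...,1]>130)&(abs(Y)<.06)&(X>-.16)
# left side wall of bin: rail-frame side view
s=m&(abs(Y-np.nanpercentile(Y[m],85))<.006)
print('wall Y',np.nanmedian(Y[s]),s.sum())
Q=np.stack([X[s],Z[s]],1)*1000
r=cv2.minAreaRect(Q.astype(np.float32));print(r);print(cv2.boxPoints(r).round(1).tolist())
u,v=(np.where(m)[1],np.where(m)[0]);x0,y0=int(np.median(u))-70,int(np.median(v))-52
cv2.imwrite('pics/'+sys.argv[1],cv2.resize(c['image'][y0:y0+105,x0:x0+140],None,fx=5,fy=5,interpolation=cv2.INTER_CUBIC)[:,:,::-1]);print('crop',x0,y0)
E
python3 v.py s1.png
```

```text
[0.5911534  0.00498673 0.18668502] [ 3.14157921e+00 -6.30902224e-04 -1.41757831e-01]
wall Y 0.02659269233024266 649
((-65.67887878417969, 281.92523193359375), (82.41232299804688, 248.33787536621094), 2.778104782104492)
[[-112.9000015258789, 404.0], [-100.80000305175781, 155.89999389648438], [-18.5, 159.89999389648438], [-30.5, 407.8999938964844]]
crop 159 148
```

Request:
apply_moves(plan=[0,0,0,0,8,0,0,0,8,0,0,0,5,0,0,0,3.3,0,-5.4,0,3.8,0,-5.2,0,4.3,0,-4.8,0,4.6,0,-4.3,0,5,0,-4,0,5.3,0,-3.5,0,5.6,0,-3.1,0,5.9,0,-2.5,0,0,0,0,0,0,0,0,0], squeeze=4)

```text
time_s: 7.35
ee_pos: [0.6493, -0.0028, 0.2185]
eef_rot: [3.142, 0.0, -0.142]
force: [-0.8, 0.2, -1.8]
grip_width: 0.0603
grip_force: 4.0
```

```bash
sed -i 's/&(X>-.16)/\&(X>-.16)\&(Z<.29)/' v.py; python3 v.py s2.png
```

```text
[ 0.64916658 -0.00283644  0.21851056] [ 3.14156228e+00  2.43951341e-04 -1.42242710e-01]
wall Y 0.027202951976326765 658
((-19.715295791625977, 216.7386474609375), (74.80142974853516, 81.23309326171875), 59.787715911865234)
[[-73.5999984741211, 204.89999389648438], [-3.4000000953674316, 164.0], [34.20000076293945, 228.60000610351562], [-36.0, 269.5]]
crop 147 136
```

View pics/s2.png

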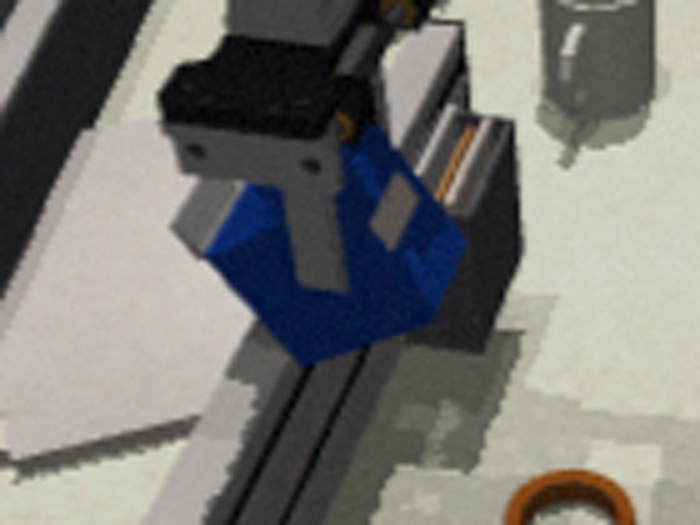

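Request:
apply_moves(plan=[5,0,-1.5,0,5,0,-1,0,4,0,-0.5,0,2.5,0,0,0,0,0,0,0,0,0,0,0])

```text
time_s: 8.0
ee_pos: [0.6656, -0.0052, 0.2215]
eef_rot: [3.142, 0.0, -0.142]
force: [-0.5, 0.6, -1.5]
grip_width: 0.0599
grip_force: 4.0
```

```bash
python3 v.py s3.png
```

```text
[ 0.66548969 -0.00517509  0.22145397] [ 3.14150630e+00  3.07666433e-04 -1.42224092e-01]
wall Y 0.027101847940673905 662
((-10.22123908996582, 219.4953155517578), (74.83755493164062, 81.69384765625), 48.70053482055664)
[[-65.5999984741211, 218.3000030517578], [-4.199999809265137, 164.39999389648438], [45.20000076293945, 220.60000610351562], [-16.200000762939453, 274.6000061035156]]
crop 142 135
```

Request:
apply_moves(plan=[0,0,0,0,0,0,0,0,-10,0,0,0,-30,0,0,0,-30,0,0,0,-9,0,0,0,0,0,15,0,0,0,35,0,0,0,25,0,0,0,9,0,0,0,0,0,0,0,0,0], squeeze=25)

```text
time_s: 9.25
ee_pos: [0.5881, 0.006, 0.1391]
eef_rot: [-3.141, -0.002, -0.142]
force: [0.7, 0.5, -1.4]
grip_width: 0.0595
grip_force: 25.0
```

```bash
python3 v.py s4.png; python3 - <<'E'
from h import *
# lip points seen from side: non-blue points just behind the bin
c=dict(np.load('/tmp/side.npz'));W=cloud(c);F=np.array([.675,-.0035]);ex=np.array([np.cos(-.142),np.sin(-.142)]);ey=np.array([-ex[1],ex[0]])
X=((W[...,:2]-F)@ex)*1e3;Y=((W[...,:2]-F)@ey)*1e3;Z=W[...,2]*1e3
m=(X>-60)&(X<-5)&(Z>120)&(Z<165)&(abs(Y)<29)
h=cv2.cvtColor(c['image'],cv2.COLOR_RGB2HSV);m&=h[...,1]<110
print(m.sum(),X[m].min(),X[m].max(),Z[m].min(),Z[m].max())
i=np.argmax(X[m]);print('max X pt',X[m][i],Y[m][i],Z[m][i])
f=(abs(Y)<90)&(X>-4)&(X<6)&(Z>155)&(Z<166);print('slat face X',np.median(X[f]),f.sum())
f=(abs(Y)<90)&(X>6)&(X<24)&(abs(Z-169)<6);print('top z',np.median(Z[f]))
E
```

```text
[0.58817145 0.00599478 0.1392719 ] [-3.14139619e+00 -2.23716163e-03 -1.42196345e-01]
wall Y 0.027227449579360442 554
((-87.82583618164062, 138.46112060546875), (74.0721664428711, 81.06593322753906), 47.90492248535156)
[[-142.6999969482422, 138.1999969482422], [-82.5999984741211, 83.80000305175781], [-32.900001525878906, 138.8000030517578], [-93.0999984741211, 193.10000610351562]]
crop 178 166
119 -48.47648828873341 -14.986832609528774 124.58376124849502 147.4745787305172
max X pt -14.986832609528774 6.614983389428296 144.09914059342552
slat face X 1.1205992494392738 91
top z 170.23069150660757
```

View pics/s4.png

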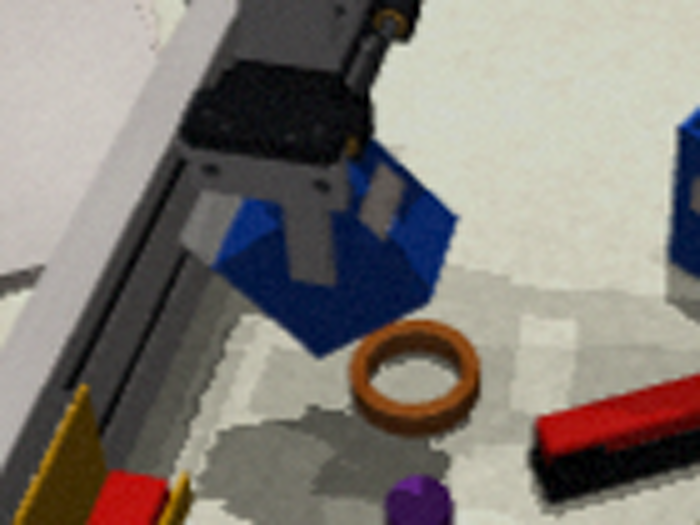

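Tilt is about 41.7° and the lip is lined up with the upper groove, 15 mm in front of it. I start the insertion.

Request:
apply_moves(plan=[6,0,1,0,7,0,1,0,3,0,-0.7,0,3,0,-0.8,0,3,0,-1.5,0,1.5,0,-1.5,0,1.5,0,-1.5,0,0,0,0,0,0,0,0,0])

```text
time_s: 10.2
ee_pos: [0.6121, 0.0025, 0.1418]
eef_rot: [-3.142, -0.0, -0.142]
force: [0.6, -0.5, -1.2]
grip_width: 0.0598
grip_force: 25.0
```

Request:
apply_moves(plan=[1,0,-1.5,0,1.5,0,-1.7,0,1.5,0,-1.7,0,1.5,0,-1.3,0,1.5,0,-1,0,1.5,0,0.2,0,1.5,0,0.3,0,0,0,0,0,0,0,0,0])

```text
time_s: 11.1
ee_pos: [0.622, 0.0011, 0.1483]
eef_rot: [-3.142, 0.0, -0.142]
force: [-0.2, -0.0, -0.9]
grip_width: 0.0598
grip_force: 25.0
```

```bash
python3 v.py s5.png
```

```text
[0.6219546  0.00106706 0.14835786] [ 3.14157745e+00  1.78399315e-04 -1.42249613e-01]
wall Y 0.027229575490411828 570
((-73.75094604492188, 183.90182495117188), (93.65070343017578, 181.4308319091797), 28.421083450317383)
[[-158.10000610351562, 241.39999389648438], [-71.80000305175781, 81.80000305175781], [10.600000381469727, 126.4000015258789], [-75.69999694824219, 286.0]]
crop 164 161
```

View pics/s5.png

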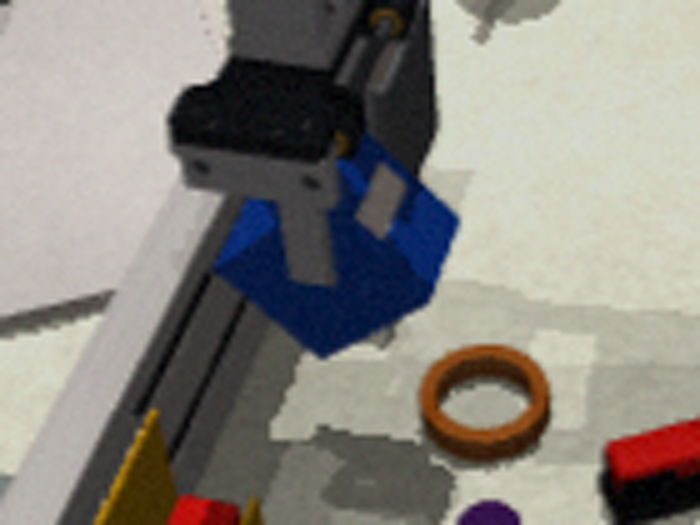

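Lip is inside the groove. Now I loosen the grip and rotate the bin level about the groove edge.

Request:
apply_moves(plan=[0.9,0,2,0,0,0,2,0,-1,0,4.1,0,-1,0,4.1,0,-0.9,0,4.1,0,-0.4,0,3.7,0,-0.4,0,3.7,0,-0.3,0,3.7,0,0,0,0,0], squeeze=3)

```text
time_s: 12.05
ee_pos: [0.6187, 0.0015, 0.1204]
eef_rot: [3.142, 0.001, -0.142]
force: [-0.2, 0.5, -0.2]
grip_width: 0.0599
grip_force: 3.0
```

```bash
sed -i 's/X>-.16/X>-.13/;s/Z<.29/Z<.22/' v.py; python3 v.py s6.png
```

```text
[0.61887342 0.00152264 0.12072694] [ 3.14156977e+00  4.11785560e-04 -1.42187319e-01]
wall Y 0.027189545486800495 540
((-44.00028610229492, 119.50028228759766), (73.80654907226562, 89.4385986328125), 70.26707458496094)
[[-98.5999984741211, 99.9000015258789], [-14.399999618530273, 69.69999694824219], [10.600000381469727, 139.10000610351562], [-73.5999984741211, 169.3000030517578]]
crop 164 169
```

Request:
apply_moves(plan=[0.1,0,3.6,0,0.2,0,3.6,0,0.2,0,3.5,0,0.6,0,3.5,0,0.8,0,3.5,0,0.9,0,3.4,0,0,0,0,0,0,0,0,0])

```text
time_s: 12.9
ee_pos: [0.6217, 0.0011, 0.0998]
eef_rot: [3.142, 0.0, -0.142]
force: [0.5, -0.0, -0.8]
grip_width: 0.0601
grip_force: 3.0
```

```bash
python3 v.py s7.png
```

```text
[0.62169206 0.00111324 0.09984923] [ 3.14158572e+00  1.66215535e-04 -1.42179179e-01]
wall Y 0.027145590823249723 512
((-39.28885269165039, 103.30056762695312), (82.49365234375, 77.0385971069336), 0.9910596609115601)
[[-81.19999694824219, 141.10000610351562], [-79.9000015258789, 64.0999984741211], [2.5999999046325684, 65.5], [1.2999999523162842, 142.5]]
crop 162 174
```

View pics/s7.png

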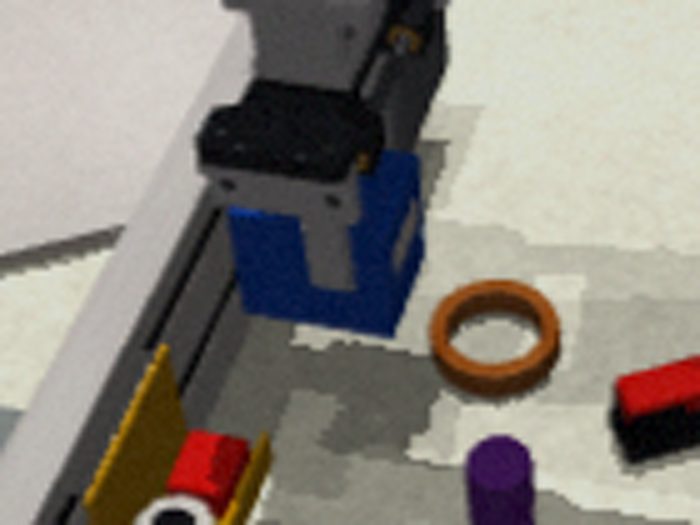

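Bin is level against the rail (crop 240,210–310), underside at about 65 mm. I open slightly first, then fully, and rise.

Request:
apply_moves(plan=[0,0,0,0,0,0,0,0,0,0,0,0,0,0,0,0], hand=0.36)

```text
time_s: 13.35
ee_pos: [0.6218, 0.0011, 0.1001]
eef_rot: [-3.142, -0.0, -0.142]
force: [0.2, -0.1, 0.1]
grip_width: 0.0638
grip_force: 0.0
```

Request:
apply_moves(plan=[0,0,0,0,0,0,0,0,0,0,0,0,0,0,0,0,0,0,-20,0,0,0,-40,0,0,0,-40,0,0,0,-40,0,-30,0,0,0,-50,0,0,0,-50,0,0,0,0,0,0,0], hand=1)

```text
time_s: 14.55
ee_pos: [0.4883, 0.0203, 0.2397]
eef_rot: [3.141, 0.002, -0.141]
force: [0.6, -0.6, -0.3]
grip_width: 0.0935
grip_force: 0.0
```

```bash
python3 v.py s8.png; cat > g.py <<'E'
from h import *
c=dict(np.load('/tmp/side.npz'));W=cloud(c);h=cv2.cvtColor(c['image'],cv2.COLOR_RGB2HSV)
b=snap('top')
for n,c in(('S',c),('T',b)):
    W=cloud(c);h=cv2.cvtColor(c['image'],cv2.COLOR_RGB2HSV)
    m=(h[...,0]<16)&(h[...,1]>150)&(abs(W[...,0]-.495)<.03)&(abs(W[...,1]-.22)<.03)&(abs(W[...,2]-.112)<.004)
    P=W[m];print(n,m.sum(),P.min(0),P.max(0),(P.min(0)+P.max(0))/2)
    p=(h[...,0]>125)&(h[...,0]<160)&(h[...,1]>100)&(W[...,2]>.105)&(W[...,2]<.13)
    k,l,s,ce=cv2.connectedComponentsWithStats(p.astype(np.uint8))
    for i in range(1,k):
        if s[i,4]>15: print('purple',W[l==i].mean(0))
E
python3 g.py
```

```text
[0.49120774 0.01988162 0.24063449] [-3.14144834e+00 -8.74306467e-04 -1.41709378e-01]
wall Y 0.027216279078182345 630
((-38.7142448425293, 102.45293426513672), (83.48388671875, 76.42872619628906), 0.42242175340652466)
[[-80.69999694824219, 140.39999389648438], [-80.19999694824219, 63.900001525878906], [3.299999952316284, 64.5], [2.700000047683716, 141.0]]
crop 157 168
S 147 [0.48171134 0.20506087 0.10845231] [0.50979524 0.23555561 0.11589501] [0.49575329 0.22030824 0.11217366]
purple [0.5331473  0.14720604 0.11259539]
purple [0.41757505 0.19921212 0.11259285]
T 42 [0.48047912 0.2052868  0.10858598] [0.50590918 0.23021745 0.11590715] [0.49319415 0.21775212 0.11224657]
purple [0.52963914 0.13943749 0.1127091 ]
purple [0.41337997 0.191624   0.11214858]
```

View pics/s8.png

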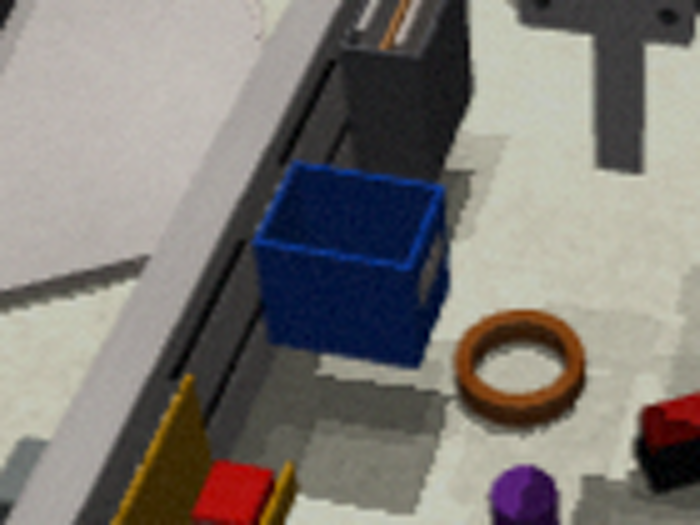

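Bin hangs level and flat (wall rim 255–440, 165–265 in the crop), let go. Now the orange-capped glue stick at (0.4945, 0.219).

Request:
apply_moves(plan=[-5,-25,0,0,-7,-50,0,0,-7,-50,0,0,-6,-50,0,0,0,-22.6,0,0,0,0,25,0,0,0,45,0,0,0,45,0,0,0,30,0,0,0,17.5,0,0,0,0,0,0,0,0,0], hand=1)

```text
time_s: 15.85
ee_pos: [0.4972, 0.2176, 0.0778]
eef_rot: [-3.141, -0.0, -0.142]
force: [-0.5, 0.6, -0.1]
grip_width: 0.094
grip_force: 0.0
```

Request:
apply_moves(plan=[0,0,0,0,0,0,0,0,0,0,0,0,0,0,0,0,0,0,0,0,0,0,0,0,0,0,0,0,0,0,0,0,0,0,0,0,0,0,0,0], hand=-1, squeeze=12)

```text
time_s: 16.85
ee_pos: [0.4963, 0.2174, 0.0774]
eef_rot: [3.142, 0.0, -0.142]
force: [-0.4, 0.2, 0.2]
grip_width: 0.0309
grip_force: 12.0
```

Request:
apply_moves(plan=[0,0,-15,0,0,0,-40,0,0,0,-45,0,0,0,-45,0,0,0,-30,0,14,15,0,0,28,30,0,0,32,40,0,0,32,40,0,0,32,40,0,0,21,20,0,0,10,10.4,0,0,0,0,0,0,0,0,0,0,0,0,0,0])

```text
time_s: 18.35
ee_pos: [0.6335, 0.0047, 0.2528]
eef_rot: [-3.141, -0.0, -0.141]
force: [0.2, 0.2, 0.4]
grip_width: 0.0307
grip_force: 12.0
```

```bash
python3 - <<'E'
from h import *
c=snap('side');W=cloud(c);h=cv2.cvtColor(c['image'],cv2.COLOR_RGB2HSV)
o=monitor.get_obs();print(o['ee_pos'])
F=np.array([.675,-.0035]);ex=np.array([np.cos(-.142),np.sin(-.142)]);ey=np.array([-ex[1],ex[0]])
X=((W[...,:2]-F)@ex)*1e3;Y=((W[...,:2]-F)@ey)*1e3;Z=W[...,2]*1e3
m=(abs(X+40)<60)&(abs(Y)<40)&(Z>150)&(h[...,1]>130)&((h[...,0]<18)|(h[...,0]>170))
print('glue',m.sum(),[np.percentile(a[m],[3,50,97]).round(1) for a in(X,Y,Z)])
b=(h[...,0]>100)&(h[...,0]<128)&(h[...,1]>130)&(abs(Y)<50)&(X>-100)&(Z<150)&(Z>134)
print('rim',[np.percentile(a[b],[2,98]).round(1) for a in(X,Y,Z)])
cv2.imwrite('pics/g1.png',cv2.resize(c['image'][100:260,140:300],None,fx=3.7,fy=3.7,interpolation=cv2.INTER_CUBIC)[:,:,::-1])
E
```

```text
[0.63355792 0.00456425 0.25286405]
glue 332 [array([-71. , -52.3, -33.9]), array([-12.2,  13.5,  20.8]), array([179.2, 228.8, 450.6])]
rim [array([-80.8,  -1.3]), array([-31.8,  29.4]), array([134.1, 141.7])]
```

View pics/g1.png

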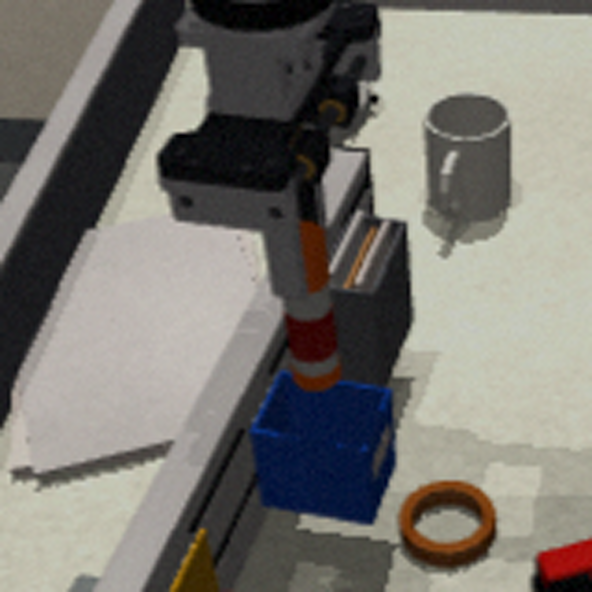

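Request:
apply_moves(plan=[2,3.4,0,0,0,0,12,0,0,0,25,0,0,0,25,0,0,0,20,0,0,0,12,0,0,0,6,0,0,0,3,0,0,0,0,0,0,0,0,0])

```text
time_s: 19.4
ee_pos: [0.6358, -0.0005, 0.1503]
eef_rot: [-3.142, -0.001, -0.142]
force: [0.3, -0.5, -0.0]
grip_width: 0.0307
grip_force: 12.0
```

Request:
apply_moves(plan=[0,0,1,0,0,0,1,0,0,0,0.7,0,0,0,0,0])

```text
time_s: 19.8
ee_pos: [0.6355, -0.0005, 0.1467]
eef_rot: [-3.142, 0.0, -0.142]
force: [-0.2, 1.0, -1.1]
grip_width: 0.031
grip_force: 12.0
```

Request:
apply_moves(plan=[0,0,0,0,0,0,0,0,0,0,0,0,0,0,0,0], hand=-0.2)

```text
time_s: 20.2
ee_pos: [0.6355, -0.0005, 0.1468]
eef_rot: [3.142, -0.0, -0.142]
force: [-0.7, -0.8, -0.2]
grip_width: 0.0373
grip_force: 0.0
```

Request:
apply_moves(plan=[0,0,0,0,0,0,0,0,0,0,0,0,0,0,-15,0,0,0,-40,0,0,0,-40,0,0,0,-20,0,-40,0,0,0,-50,0,0,0,0,0,0,0,0,0,0,0], hand=1)

```text
time_s: 21.3
ee_pos: [0.5462, 0.0123, 0.2636]
eef_rot: [-3.141, -0.002, -0.142]
force: [0.3, -1.1, -0.3]
grip_width: 0.0938
grip_force: 0.0
```

```bash
python3 v.py g2.png; python3 - <<'E'
from h import *
c=dict(np.load('/tmp/side.npz'));W=cloud(c);h=cv2.cvtColor(c['image'],cv2.COLOR_RGB2HSV)
m=(h[...,0]<18)&(h[...,1]>140)&(abs(W[...,0]-.635)<.05)&(abs(W[...,1])<.05)&(W[...,2]>.12)
print(np.nanpercentile(W[m],[3,50,97],axis=0))
E
```

```text
[0.54706362 0.01222191 0.26337622] [-3.14137180e+00 -2.58572639e-03 -1.42116987e-01]
wall Y 0.027088744603107957 626
((-40.91681671142578, 102.90193176269531), (80.42314910888672, 77.21609497070312), 0.46237555146217346)
[[-81.4000015258789, 141.1999969482422], [-80.80000305175781, 64.0], [-0.4000000059604645, 64.5999984741211], [-1.0, 141.8000030517578]]
crop 156 171
[[ 0.61801232 -0.00958293  0.14886605]
 [ 0.62999928  0.00987811  0.17516957]
 [ 0.64411082  0.01600264  0.18204543]]
```

View pics/g2.png

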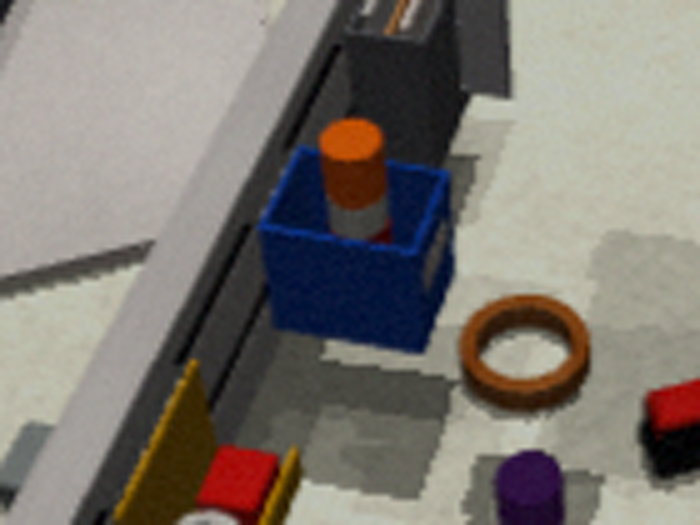

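The glue stick stands upright in the hanging bin (cap at 350,140; top about 180 mm up), the bin is level and flat, and the arm is clear.

```bash
python3 -c "
from station import ctrl
print(ctrl.hand_in())"
```

```text
the job is handed in; nothing more can be done
None
```

I handed the job in at about 21 s of the 72 s. In the last picture the smaller blue bin hangs level and flat in the upper groove, between the pocket and the ledge. The glue stick stands upright in it, both are released, and nothing else was disturbed. The hand-in call returned no verdict.

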